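# Start a loosely laid screw cap on a sample bottle

### The job

The orange screw cap is only laid on the thread of the clamped glass sample bottle. Grip it and, without lifting it off, turn it backward (anticlockwise from above) until you feel it drop into the thread start, then turn it forward (clockwise) one full turn from there so that it is started level but not tight. Finish still gripping the cap: do not let go at the end, and leave the other things on the bench alone.

Things in the scene. Friction and masses are not known exactly. Their poses are not given: they have to be found in the camera images.
- cap_center (a point): Centre of the loose orange screw cap (half-way up, on its axis, z up): a ribbed closed-top cylinder 50 mm across, 31 mm tall, about 35 g, with a white stripe along this point's x axis on its top. Grip it across its diameter from above. Right-handed thread, 15 mm per full turn: clockwise from above screws it down. It stays where it is turned to when let go for a regrasp.
- mouth (a point): Centre of the glass bottle's rim (z up), 120 mm above the bench. At the start the cap lies loose and level on the thread, its centre 7 to 10 mm above the rim. Turned backward it climbs (2.4 mm per rad) until its centre is 11.5 mm above the rim, then drops 5 mm, to 6.5 mm; this comes within 2 rad of the start. Turned on backward it climbs and drops again each third of a turn.
- bottle: The glass bottle, 60 mm across, fixed, cannot turn; origin at the centre of its underside. Neck 34 mm across; shoulder begins 37 mm below the rim. White three-start thread with about 1 mm of axial play. One full turn forward from the drop brings the cap's centre to 8.5 mm below the rim; it bottoms out tight at 12.5 mm below.
- holder: Red holder fixed to the bench, base 120 x 120 x 10 mm with a round socket 74 mm across and 32 mm high that holds the bottle; origin at the centre of its underside.
- cork: Bystander: wine cork lying on the bench, 24 mm diameter, 45 mm long; origin at its underside.
- beaker: Bystander: small glass beaker, 56 mm across, 65 mm tall; origin at the centre of its underside.
- vial: Bystander: amber vial with white cap, 30 mm across, 65 mm tall; origin at the centre of its underside.
- bulb: Bystander: blue pipette bulb standing upright, 48 mm across, 75 mm tall; origin at the centre of its underside.
Things that resemble listed ones, but are neither listed nor needed, are in the scene too. There is more than one size of the part that bears cap_center; the job needs the middle-sized.

How it is judged:
On the way, in this order (a step that is already met when the one before it is completed fails the run):
1. the cap has been turned backward up to the thread end (centre about 11.5 mm above the rim, still on the thread) (horizontal distance between cap_center and mouth below 0.004 m and angle between cap_center's own z axis and vertical below 0.12 rad and z of cap_center in the frame of mouth between 0.0105 and 0.0135 m and angle between the x axis of cap_center and the x axis of mouth, either way round below 0.4 rad), for 0.02 s.
2. the cap has dropped into the thread start (centre about 6.5 mm above the rim) (horizontal distance between cap_center and mouth below 0.004 m and angle between cap_center's own z axis and vertical below 0.12 rad and z of cap_center in the frame of mouth between 0.0045 and 0.008 m), for 0.05 s.
At the end, for the whole second after the job is handed in: The cap is on the bottle, level within 0.12 rad and centred within 4 mm, screwed down one turn from the drop within a fifth of a turn (its centre 8.5 mm below the rim, +-3 mm), at rest, and the fingers still grip it with more than 2 N (horizontal distance between cap_center and mouth below 0.004 m and angle between cap_center's own z axis and vertical below 0.12 rad and z of cap_center in the frame of mouth between -0.0115 and -0.0055 m and contact force between the fingers and cap above 2 N and linear speed of cap below 0.02 m/s); the arm keeps its last pose, push and grip.
It fails at once if the cap is lifted off the thread (centre more than 17 mm above the rim) (z of cap_center in the frame of mouth above 0.017 m).
It fails at once if the cork is pushed away by more than 25 mm or knocked over (distance of cork from where it was at the start of the episode above 0.025 m).
It fails at once if the beaker is pushed away by more than 25 mm or knocked over (distance of beaker from where it was at the start of the episode above 0.025 m or angle between beaker's own z axis and vertical above 0.4 rad).
It fails at once if the vial is pushed away by more than 25 mm or knocked over (distance of vial from where it was at the start of the episode above 0.025 m or angle between vial's own z axis and vertical above 0.4 rad).
It fails at once if the bulb is pushed away by more than 25 mm or knocked over (distance of bulb from where it was at the start of the episode above 0.025 m or angle between bulb's own z axis and vertical above 0.4 rad).
It also fails if it takes over 72 s, if anything falls off the work surface, if the arm or the gripper's body presses on something with over 40 N, if the wrist force passes 120 N, or if a joint passes its speed limit or range.

### The arm

A 7-joint arm with a two-finger parallel gripper is mounted at the origin on the work surface. World frame = base frame: x ahead of the robot, y to its left, z up, the work surface at z = 0. Lengths are in m, angles in rad, forces in N, time in s.
With the tool pointing down it reaches from about 0.35 to 0.9 m from the base axis. Payload 7.2 kg.
Tool frame: the origin (TCP) lies midway between the tips of the shut fingers; the grasp point (between the pads) lies 19 mm behind it (arm.grasp_offset is the distance from the TCP to the grasp point, in m); z points along the fingers, y is the direction in which the jaws open and shut (so a half turn about z gives the same grasp; the last joint's range is limited). The gripper opens to 88 mm and grips with 3 to 60 N. Pads are 20 mm wide; open, the fingers measure 115 mm over their backs; the gripper's body (75 mm by 178 mm) begins 61 mm behind the grasp point.
Start: joints at [-1.33, 0.411, -0.013, 1.596, 0.006, 1.134, -0.082], TCP at [0.19, 0.595, 0.223] pointing down, gripper open.
Joint ranges: [-2.95, 2.95], [-0.29, 1.99], [-1.47, 1.44], [0.14, 2.54], [-1.03, 4.17], [0.13, 1.85], [-2.86, 2.86]. Speed limits (rad/s): [2.39, 2.39, 3.01, 3.01, 3.14, 3.14, 3.14].

### API

Orientations are given as a unit quaternion [w, x, y, z].
In Python, from rig import arm gives the robot as it stands.
- The arm moves only by the shell command python3 -m handwheel 'ROWS'. ROWS is JSON, a list of rows, each a list of 7 numbers: the finger opening in mm, from 0 to 87.8, then the shift along the tool's x, y, z scaled (see below), then the turn, a rotation vector about the tool's x, y, z scaled (see below). A call has 1 to 5 rows; each row shifts and turns the pose as measured when the row begins, along the tool's axes as they then stand; what a row does not reach is not made up. The controller multiplies each number of a shift by 30 mm and each number of a turn by pi rad. A row lasts 1/8 s, in which the tool goes at most 62.5 mm and 10.7 degrees, less where a joint would pass 70% of its speed; a pose out of reach is approached as far as the arm can. A call with a number of a shift or a turn outside -1 to 1 is refused whole. A call with a gripper value outside its range is refused whole. The fingers move at their own pace and stop on an object; the grip force is fixed at half the most. Time passes only in rows, so rows that do not move let the fingers close. It gives the time, the measured TCP pose, the force and the opening at its end, in the units of the state.
- arm.state(): the state, without advancing time (a new reading comes with each control period).
- arm.get_image(name): name is "scene" or "top"; returns a dict with "frame" (480x640x3 uint8, red, green, blue), "z_map" (480x640 float32, m along the optical axis (not along the pixel's ray), 0 where there is no reading), "fx", "fy", "cx", "cy" (pixels), "world_from_camera" (4x4, takes a point from camera to world coordinates). Camera axes: x right, y up, looking along -z (the intrinsics and any distortion apply to the point x, -y, -z); pixel columns grow to the right and rows downward; lengths in m; the calibration is good to about 2 mm. A picture is of the moment at which its call begins.
- arm.close_job(): hands the job in, once; it reports no verdict.
The state is a dict: "time_s": time; "qpos": joint angles; "dq": joint speeds; "joint_torque": joint torques, N m; "tool_pos": TCP position; "eef_rot": TCP orientation; "contact_force": force on the tool from outside, world axes, zero at the start; "torque": the same for the moment, N m; "width": finger opening in m.
Only numpy, scipy, OpenCV 4.12 (cv2) and the standard library are available. Lean on these libraries where they do the work, as an engineer would, in place of code of your own. Each camera call takes 0.05 s, during which the arm holds its last target. There are 200 camera calls.

## Working session

There is one attempt and no reset: what is moved stays moved. The work goes in short steps, Python scripts to look and compute and a shell command to move; the robot and the scene stay as the last step left them, time stands still between calls to the robot, and variables do not carry over. Pictures are saved under pics/ and viewed, about 8 in all and at most 12, crops included, and the job is handed in when it is done.

```bash
mkdir -p pics
python3 - <<'E'
from rig import arm
import cv2,numpy as np
for n in("top","scene"):
    d=arm.get_image(n); np.savez(n+".npz",**d)
    cv2.imwrite(f"pics/{n}1.png",d["frame"][...,::-1])
    print(n,d["fx"],d["cx"],d["cy"],[k for k in d]); print(d["world_from_camera"].round(3))
print(arm.state(),arm.grasp_offset)
E
```

```text
top 611.1875538402962 327.42209975883765 245.00584409916584 ['frame', 'z_map', 'fx', 'fy', 'cx', 'cy', 'world_from_camera']
[[-0.018  0.998 -0.067  0.456]
 [-1.    -0.018  0.011  0.041]
 [ 0.01   0.067  0.998  0.938]
 [ 0.     0.     0.     1.   ]]
scene 525.4091227870263 318.9957481493244 246.97986376129597 ['frame', 'z_map', 'fx', 'fy', 'cx', 'cy', 'world_from_camera']
[[-0.035 -0.641  0.766  1.079]
 [ 0.999 -0.009  0.038  0.065]
 [-0.018  0.767  0.641  0.575]
 [ 0.     0.     0.     1.   ]]
{'time_s': 0.1, 'qpos': array([-1.33019356,  0.41182026, -0.01270542,  1.59692137,  0.00560878,
        1.13429815, -0.08216687]), 'dq': array([-1.10145743e-03, -1.12210225e-03, -1.17984115e-03, -3.44356576e-03,
       -2.44275342e-03, -1.14478908e-03, -9.02973510e-05]), 'joint_torque': array([ 2.60727480e-03, -5.89099538e+01,  6.43696133e-01, -2.91708612e+01,
       -5.39027061e-02,  1.44775768e-02,  3.94696644e-05]), 'tool_pos': array([0.18985812, 0.59500708, 0.22190895]), 'eef_rot': array([-5.39346798e-05,  1.53761518e-01,  9.88107736e-01, -7.03671371e-04]), 'contact_force': array([ 0.18925898, -0.76476806,  0.03034297]), 'torque': array([0.00091548, 0.01086708, 0.01984748]), 'width': 0.087928515137817} 0.0187
```

View pics/top1.png

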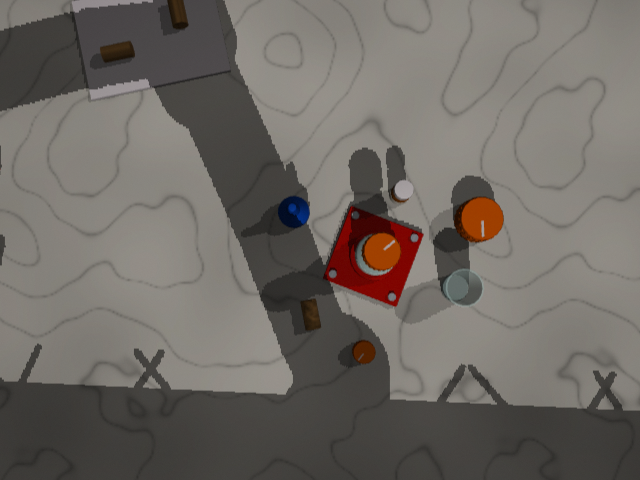

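View pics/scene1.png

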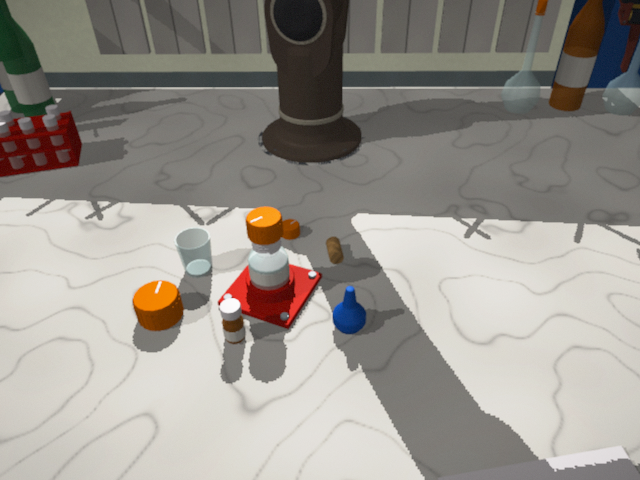

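Top view: the middle cap on the bottle is at (382,252), in the red holder. The large decoy cap is at (480,220), the small one at (364,352). The scene view shows the same cap at (264,225). I'll measure it next.

```bash
cat > h.py <<'E'
import numpy as np,cv2
def cloud(d):
    v,u=np.mgrid[0:480,0:640]; z=d["z_map"]
    p=np.stack([(u-d["cx"])/d["fx"]*z,-(v-d["cy"])/d["fy"]*z,-z,np.ones_like(z)],-1)
    return (p@np.asarray(d["world_from_camera"]).T)[...,:3]
def orange(d):
    h=cv2.cvtColor(d["frame"],cv2.COLOR_RGB2HSV).astype(int)
    return (h[...,0]<20)&(h[...,1]>180)&(h[...,2]>90)&(d["z_map"]>0)
def cap(d,xy=None):
    P=cloud(d); m=orange(d)&(P[...,2]>.09)&(P[...,2]<.2)
    if xy is not None: m&=np.hypot(P[...,0]-xy[0],P[...,1]-xy[1])<.04
    return P,m
E
python3 - <<'E'
from h import *
for n in("top","scene"):
    d=dict(np.load(n+".npz")); P,m=cap(d)
    ys,xs=np.where(m); print(n,m.sum(),xs.min(),xs.max(),ys.min(),ys.max())
    q=P[m]; zt=np.percentile(q[:,2],90); t=q[q[:,2]>zt-.006]
    c,r=cv2.minEnclosingCircle(t[:,:2].astype(np.float32)*1000)
    print("top z",np.median(t[:,2]),"centre",c,r, "bbox", t.min(0),t.max(0))
    g=d["frame"].astype(int); w=(g.min(-1)>120)&(P[...,2]>zt-.006)&(P[...,2]<zt+.006)&(np.hypot(P[...,0]*1000-c[0],P[...,1]*1000-c[1])<25)
    s=P[w][:,:2]; 
    if len(s)>3:
        print("stripe",len(s),s.mean(0),np.linalg.svd(s-s.mean(0))[2][0], "dir from centre",s.mean(0)-np.array(c)/1000)
    # others
    for nm,(lo,hi) in dict(bulb=((100,150,60),(125,255,255))).items():
        h=cv2.cvtColor(d["frame"],cv2.COLOR_RGB2HSV);k=cv2.inRange(h,lo,hi)>0;print(nm,np.median(P[k],0))
    # glass rim neighbourhood
E
```

```text
top 1035 364 400 233 269
top z 0.14376223694094759 centre (499.7398376464844, -39.09507751464844) 24.748279571533203 bbox [ 0.47690532 -0.06266993  0.13949784] [ 0.52410698 -0.01496592  0.14896179]
stripe 27 [ 0.5081646  -0.04753526] [-0.62397421  0.78144493] dir from centre [ 0.00842477 -0.00844018]
bulb [0.56636998 0.06958728 0.03881151]
scene 1091 246 282 207 243
top z 0.14514432601632024 centre (500.5889892578125, -40.370643615722656) 25.001998901367188 bbox [ 0.47558716 -0.06279408  0.13985157] [ 0.52473339 -0.01541143  0.14763231]
stripe 43 [ 0.50250499 -0.05177498] [0.922644   0.38565276] dir from centre [ 0.00191601 -0.01140433]
bulb [-0.5452384   0.89616362  0.02091244]
```

```bash
for i in 1 2 3; do :; done
python3 -m handwheel '[[87,-0.95,-1,0,0,0,0],[87,-0.95,-1,0,0,0,0],[87,-0.95,-1,0,0,0,0],[87,-0.95,-1,0,0,0,0],[87,-0.95,-1,0,0,0,0]]'
python3 -c "from rig import arm;print(arm.state()['qpos'].round(3))"
```

```text
time_s: 0.72
tool_pos: [0.2799, 0.4048, 0.2193]
eef_rot: [-0.001, 0.151, 0.989, -0.003]
contact_force: [1.0, 0.3, -0.1]
width: 0.0867
[-1.102  0.19   0.043  1.913 -0.01   1.044  0.213]
```

```bash
python3 -m handwheel '[[87,-0.97,-1,0,0,0,0],[87,-0.97,-1,0,0,0,0],[87,-0.97,-1,0,0,0,0],[87,-0.97,-1,0,0,0,0],[87,-0.97,-1,0,0,0,0]]'
python3 -m handwheel '[[87,-0.97,-1,0,0,0,0],[87,-0.97,-1,0,0,0,0],[87,-0.97,-1,0,0,0,0],[87,-0.97,-1,0,0,0,0],[87,-0.97,-1,0,0,0,0]]'
python3 -c "from rig import arm;print(arm.state()['qpos'].round(3))"
```

```text
time_s: 1.35
tool_pos: [0.3757, 0.2108, 0.2193]
eef_rot: [-0.001, 0.151, 0.989, -0.003]
contact_force: [0.4, 0.7, 1.0]
width: 0.087
time_s: 1.98
tool_pos: [0.4712, 0.0175, 0.2196]
eef_rot: [-0.002, 0.151, 0.989, -0.003]
contact_force: [0.3, 0.1, 0.1]
width: 0.0872
[-0.519  0.151  0.424  1.978 -0.067  1.032  1.203]
```

```bash
python3 -m handwheel '[[87,-0.75,-0.76,0,0,0,0],[87,-0.75,-0.76,0,0,0,0],[87,0,0,0,0,0,0]]'
cat >> h.py <<'E'
from scipy.spatial.transform import Rotation as R
T=np.array([.500,-.0397])
def show(z=None):
    from rig import arm
    s=arm.state(); q=s["eef_rot"]; r=R.from_quat(q,scalar_first=True).as_matrix()
    t=np.array([T[0],T[1],s["tool_pos"][2] if z is None else z])
    print("t",s["time_s"],"pos",s["tool_pos"].round(4),"qp",s["qpos"].round(2),"F",s["contact_force"].round(1),"M",s["torque"].round(2),"w",round(s["width"],4))
    print("shift",(r.T@(t-s["tool_pos"])/.03).round(3),"tilt fix",(r.T@np.cross(r[:,2],[0,0,-1])/np.pi).round(4))
E
python3 -c "from h import *;show(.114)"
```

```text
time_s: 2.35
tool_pos: [0.5013, -0.0447, 0.2192]
eef_rot: [-0.002, 0.153, 0.988, -0.004]
contact_force: [-0.4, -0.3, -0.4]
width: 0.0872
t 2.35 pos [ 0.5013 -0.0447  0.2192] qp [-0.41  0.22  0.47  1.91 -0.1   1.04  1.37] F [-0.4 -0.3 -0.4] M [0.06 0.02 0.01] w 0.0872
shift [0.083 0.173 3.507] tilt fix [-0.0025 -0.0009  0.    ]
```

```bash
python3 -m handwheel '[[87,0.08,0.17,0.8,-0.0025,-0.001,0],[87,0,0,0.8,0,0,0],[87,0,0,0.8,0,0,0],[87,0,0,0.5,0,0,0],[87,0,0,0,0,0,0]]'
python3 - <<'E'
from h import *;show(.114)
from rig import arm
d=arm.get_image("scene");cv2.imwrite("pics/s2.png",cv2.resize(d["frame"][120:330,150:430,::-1],None,fx=2.5,fy=2.5))
E
```

```text
time_s: 2.98
tool_pos: [0.4988, -0.035, 0.1293]
eef_rot: [-0.001, 0.152, 0.988, 0.001]
contact_force: [0.0, 0.5, -0.3]
width: 0.0869
t 2.975 pos [ 0.4988 -0.035   0.1293] qp [-0.38  0.32  0.44  2.02 -0.19  0.84  1.43] F [ 0.   0.5 -0.3] M [-0.01 -0.04 -0.05] w 0.0869
shift [-0.085 -0.14   0.509] tilt fix [ 0.0006 -0.0006  0.    ]
```

View pics/s2.png

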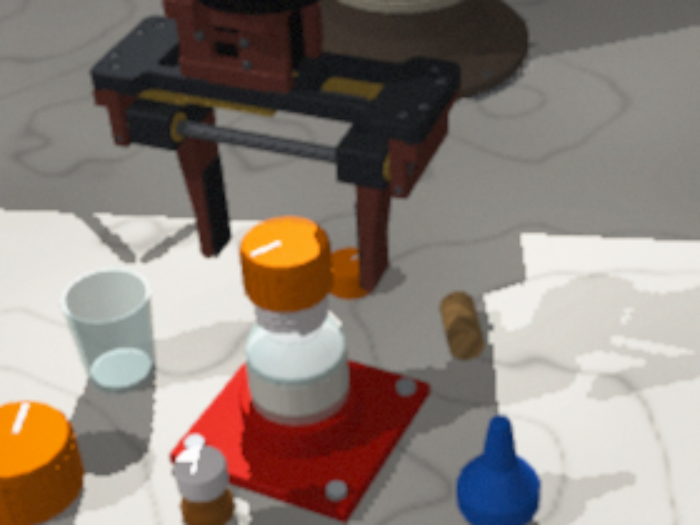

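The view shows both fingertips straddling the cap at (285,262), with their midpoint near its centre. I'll descend and close.

```bash
python3 -m handwheel '[[87,-0.085,-0.14,0.5,0,0,0],[87,0,0,0,0,0,0]]'
python3 -c "from h import *;show(.114)"
```

```text
time_s: 3.28
tool_pos: [0.5014, -0.0398, 0.1152]
eef_rot: [0.001, 0.152, 0.988, 0.002]
contact_force: [-0.4, 0.0, -0.5]
width: 0.0875
t 3.275 pos [ 0.5014 -0.0398  0.1152] qp [-0.36  0.35  0.43  2.03 -0.2   0.8   1.45] F [-0.4  0.  -0.5] M [0.01 0.03 0.02] w 0.0875
shift [ 0.046 -0.01   0.039] tilt fix [0.001  0.0003 0.    ]
```

```bash
python3 -m handwheel '[[45,0.04,0,0,0.001,0,0],[40,0,0,0,0,0,0],[40,0,0,0,0,0,0],[40,0,0,0,0,0,0],[40,0,0,0,0,0,0]]'
python3 -c "from h import *;show(.114)"
```

```text
time_s: 3.9
tool_pos: [0.5008, -0.0396, 0.1161]
eef_rot: [0.001, 0.152, 0.988, 0.0]
contact_force: [0.3, -0.5, -0.5]
width: 0.0497
t 3.9 pos [ 0.5008 -0.0396  0.1161] qp [-0.37  0.35  0.43  2.03 -0.2   0.8   1.45] F [ 0.3 -0.5 -0.5] M [-0.03 -0.02 -0.02] w 0.0497
shift [ 0.025 -0.012  0.07 ] tilt fix [0.0002 0.0008 0.    ]
```

Gripped (opening 49.7 mm) with almost no side force. Next I turn backward in small steps.

```bash
python3 -m handwheel '[[40,0,0,-0.007,0,0,-0.03],[40,0,0,-0.007,0,0,-0.03],[40,0,0,-0.007,0,0,-0.03]]'
python3 -c "from h import *;show(.114)"
```

```text
time_s: 4.28
tool_pos: [0.5008, -0.0395, 0.1167]
eef_rot: [0.001, 0.007, 1.0, -0.0]
contact_force: [-0.2, -0.3, -0.2]
width: 0.0492
t 4.275 pos [ 0.5008 -0.0395  0.1167] qp [-0.32  0.34  0.37  2.03 -0.17  0.8   1.7 ] F [-0.2 -0.3 -0.2] M [ 0.04 -0.01  0.  ] w 0.0492
shift [ 0.028 -0.008  0.092] tilt fix [-0.0001  0.0008  0.    ]
```

```bash
python3 -m handwheel '[[40,0,0,-0.007,0,0,-0.03],[40,0,0,-0.007,0,0,-0.03],[40,0,0,-0.007,0,0,-0.03]]'
python3 - <<'E'
from h import *;show(.114)
from rig import arm
d=arm.get_image("scene");cv2.imwrite("pics/s3.png",cv2.resize(d["frame"][170:290,200:330,::-1],None,fx=4.5,fy=4.5,interpolation=cv2.INTER_CUBIC))
E
```

```text
time_s: 4.65
tool_pos: [0.5009, -0.0394, 0.1175]
eef_rot: [0.001, -0.139, 0.99, -0.0]
contact_force: [0.2, 0.4, 0.0]
width: 0.0496
t 4.65 pos [ 0.5009 -0.0394  0.1175] qp [-0.26  0.33  0.3   2.02 -0.13  0.8   1.96] F [0.2 0.4 0. ] M [ 0.05 -0.01  0.02] w 0.0496
shift [ 0.032 -0.002  0.115] tilt fix [-0.0003  0.0008  0.    ]
```

View pics/s3.png

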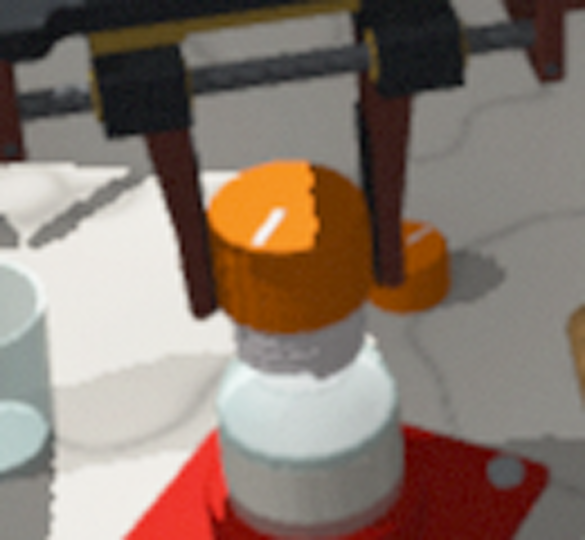

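The stripe turned with the cap, now at (268,228) and pointing up-right, and the cap is still level in the grip. I'll go on with a light downward bias so the drop shows.

```bash
python3 -m handwheel '[[40,0,0,0,0,0,-0.02],[40,0,0,0.02,0,0,-0.02]]'
python3 -c "from h import *;show(.114)"
python3 -m handwheel '[[40,0,0,0.02,0,0,-0.02],[40,0,0,0.02,0,0,-0.02]]'
python3 -c "from h import *;show(.114)"
```

```text
time_s: 4.95
tool_pos: [0.5013, -0.0393, 0.1173]
eef_rot: [0.002, -0.203, 0.979, -0.0]
contact_force: [-1.0, 0.6, 5.4]
width: 0.0494
t 4.95 pos [ 0.5013 -0.0393  0.1173] qp [-0.24  0.33  0.27  2.02 -0.12  0.8   2.08] F [-1.   0.6  5.4] M [ 0.32  0.3  -0.1 ] w 0.0494
shift [0.046 0.006 0.111] tilt fix [-0.0004  0.001   0.    ]
time_s: 5.2
tool_pos: [0.5019, -0.0389, 0.1175]
eef_rot: [0.002, -0.264, 0.964, -0.0]
contact_force: [-2.1, 1.2, 7.5]
width: 0.0502
t 5.2 pos [ 0.5019 -0.0389  0.1175] qp [-0.22  0.33  0.24  2.02 -0.11  0.8   2.2 ] F [-2.1  1.2  7.5] M [ 0.25  0.65 -0.1 ] w 0.0502
shift [0.068 0.009 0.115] tilt fix [-0.0004  0.0015  0.    ]
```

```bash
python3 -m handwheel '[[40,0.03,0,0.01,0,0.001,-0.02],[40,0.02,0,0.01,0,0,-0.02]]'
python3 -c "from h import *;show(.114)"
python3 -m handwheel '[[40,0.02,0,0.01,0,0.001,-0.02],[40,0.02,0,0.01,0,0,-0.02]]'
python3 -c "from h import *;show(.114)"
```

```text
time_s: 5.45
tool_pos: [0.5017, -0.0391, 0.1178]
eef_rot: [0.002, -0.325, 0.946, -0.0]
contact_force: [0.7, 0.3, -0.4]
width: 0.0497
t 5.45 pos [ 0.5017 -0.0391  0.1178] qp [-0.19  0.33  0.22  2.02 -0.1   0.8   2.31] F [ 0.7  0.3 -0.4] M [ 0.15  0.08 -0.02] w 0.0497
shift [0.058 0.018 0.127] tilt fix [-0.0007  0.0012  0.    ]
time_s: 5.7
tool_pos: [0.5008, -0.0395, 0.1173]
eef_rot: [0.001, -0.384, 0.923, -0.001]
contact_force: [-0.2, 1.9, -0.7]
width: 0.0496
t 5.7 pos [ 0.5008 -0.0395  0.1173] qp [-0.17  0.33  0.19  2.02 -0.08  0.8   2.42] F [-0.2  1.9 -0.7] M [ 0.43 -0.01 -0.01] w 0.0496
shift [0.023 0.016 0.11 ] tilt fix [-0.0007  0.0002  0.    ]
```

```bash
python3 -m handwheel '[[40,0.01,0,0.04,0,0,0]]'
python3 -c "from h import *;show(.114)"
python3 -m handwheel '[[40,0,0,0.03,0,0,0]]'
python3 -c "from h import *;show(.114)"
```

```text
time_s: 5.82
tool_pos: [0.5006, -0.0395, 0.1161]
eef_rot: [0.001, -0.383, 0.924, -0.001]
contact_force: [-0.0, 0.9, -0.6]
width: 0.0497
t 5.825 pos [ 0.5006 -0.0395  0.1161] qp [-0.17  0.33  0.19  2.02 -0.08  0.8   2.42] F [-0.   0.9 -0.6] M [ 0.27  0.05 -0.05] w 0.0497
shift [0.018 0.011 0.071] tilt fix [-0.0007  0.0003  0.    ]
time_s: 5.95
tool_pos: [0.5006, -0.0395, 0.1151]
eef_rot: [0.001, -0.382, 0.924, -0.001]
contact_force: [-0.2, 1.0, 0.6]
width: 0.05
t 5.95 pos [ 0.5006 -0.0395  0.1151] qp [-0.17  0.33  0.19  2.02 -0.08  0.8   2.42] F [-0.2  1.   0.6] M [ 0.16  0.1  -0.03] w 0.05
shift [0.018 0.009 0.037] tilt fix [-0.0006  0.0003  0.    ]
```

It moves down freely, so the cap is past the thread end. I'll keep lowering until it's supported.

```bash
python3 -m handwheel '[[40,0,0,0.04,0,0,0],[40,0,0,0.03,0,0,0]]'
python3 -c "from h import *;show(.114)"
python3 -m handwheel '[[40,0,0,0.03,0,0,0]]'
python3 - <<'E'
from h import *;show(.114)
from rig import arm
d=arm.get_image("scene"); P,m=cap(d,(.5,-.04)); z=P[m][:,2]; print(np.percentile(z,[5,50,90,97]))
dd=dict(np.load("scene.npz"));P,m=cap(dd,(.5,-.04));print("before",np.percentile(P[m][:,2],[5,50,90,97]))
E
```

```text
time_s: 6.2
tool_pos: [0.5007, -0.0395, 0.1132]
eef_rot: [0.001, -0.381, 0.924, -0.001]
contact_force: [-3.1, 0.5, 10.1]
width: 0.0495
t 6.2 pos [ 0.5007 -0.0395  0.1132] qp [-0.17  0.33  0.19  2.02 -0.09  0.79  2.42] F [-3.1  0.5 10.1] M [0.32 0.74 0.02] w 0.0495
shift [ 0.021  0.01  -0.028] tilt fix [-0.0006  0.0003  0.    ]
time_s: 6.32
tool_pos: [0.5007, -0.0395, 0.113]
eef_rot: [0.001, -0.381, 0.925, -0.001]
contact_force: [-4.7, 0.1, 13.2]
width: 0.0501
t 6.325 pos [ 0.5007 -0.0395  0.113 ] qp [-0.17  0.33  0.19  2.02 -0.09  0.79  2.42] F [-4.7  0.1 13.2] M [0.29 1.09 0.03] w 0.0501
shift [ 0.023  0.011 -0.034] tilt fix [-0.0006  0.0004  0.    ]
[0.11493804 0.14043342 0.14304997 0.14366721]
before [0.1182001  0.14242794 0.14583212 0.14633565]
```

Dropped about 4.8 mm and now supported (13 N). Now forward, with 2.4 mm descent per rad.

```bash
python3 -m handwheel '[[40,0,0,0,0,0,0.04],[40,0,0,0.008,0,0,0.04],[40,0,0,0.01,0,0,0.04]]'
python3 -c "from h import *;show(.098)"
python3 -m handwheel '[[40,0,0,0.01,0,0,0.04],[40,0,0,0.01,0,0,0.04],[40,0,0,0.01,0,0,0.04]]'
python3 -c "from h import *;show(.098)"
```

```text
time_s: 6.75
tool_pos: [0.5004, -0.0397, 0.1127]
eef_rot: [0.001, -0.195, 0.981, -0.0]
contact_force: [-0.7, 0.7, -0.3]
width: 0.0498
t 6.75 pos [ 0.5004 -0.0397  0.1127] qp [-0.24  0.34  0.27  2.02 -0.13  0.79  2.07] F [-0.7  0.7 -0.3] M [ 0.19  0.14 -0.05] w 0.0498
shift [0.013 0.006 0.49 ] tilt fix [-0.0003  0.0006  0.    ]
time_s: 7.12
tool_pos: [0.5003, -0.0399, 0.1117]
eef_rot: [0.001, -0.0, 1.0, -0.0]
contact_force: [0.2, -0.1, 0.7]
width: 0.0495
t 7.125 pos [ 0.5003 -0.0399  0.1117] qp [-0.31  0.35  0.36  2.03 -0.17  0.79  1.72] F [ 0.2 -0.1  0.7] M [0.09 0.02 0.08] w 0.0495
shift [0.01  0.008 0.457] tilt fix [-0.0002  0.0006  0.    ]
```

```bash
python3 -m handwheel '[[40,0,0,0.012,0,0,0.05],[40,0,0,0.0125,0,0,0.05],[40,0,0,0.0125,0,0,0.05],[40,0,0,0.0125,0,0,0.05],[40,0,0,0.0125,0,0,0.05]]'
python3 -c "from h import *;show(.098)"
python3 -m handwheel '[[40,0,0,0.0125,0,0,0.05],[40,0,0,0.0125,0,0,0.05],[40,0,0,0.0125,0,0,0.05],[40,0,0,0.0125,0,0,0.05],[40,0,0,0.0125,0,0,0.05]]'
python3 -c "from h import *;show(.098)"
```

```text
time_s: 7.75
tool_pos: [0.5003, -0.0408, 0.1098]
eef_rot: [0.001, 0.396, 0.918, -0.0]
contact_force: [0.2, -0.4, 0.7]
width: 0.0497
t 7.75 pos [ 0.5003 -0.0408  0.1098] qp [-0.46  0.37  0.56  2.04 -0.27  0.8   1.01] F [ 0.2 -0.4  0.7] M [-0.13  0.02 -0.05] w 0.0497
shift [0.035 0.019 0.395] tilt fix [0.0001 0.0009 0.    ]
time_s: 8.38
tool_pos: [0.4999, -0.0412, 0.1079]
eef_rot: [0.001, 0.727, 0.687, -0.0]
contact_force: [-0.6, 0.5, 0.7]
width: 0.0497
t 8.375 pos [ 0.4999 -0.0412  0.1079] qp [-0.61  0.42  0.77  2.05 -0.4   0.82  0.33] F [-0.6  0.5  0.7] M [0.1  0.09 0.01] w 0.0497
shift [0.051 0.001 0.328] tilt fix [0.0005 0.0007 0.    ]
```

```bash
python3 -m handwheel '[[40,0.03,0,0.013,0,0,0.05],[40,0.01,0,0.013,0,0,0.05],[40,0,0,0.013,0,0,0.05],[40,0,0,0.013,0,0,0.05],[40,0,0,0.013,0,0,0.05]]'
python3 -c "from h import *;show(.098)"
```

```text
time_s: 9.0
tool_pos: [0.4996, -0.0408, 0.1059]
eef_rot: [0.002, 0.939, 0.343, -0.0]
contact_force: [-1.4, -0.5, 0.9]
width: 0.0496
t 9.0 pos [ 0.4996 -0.0408  0.1059] qp [-0.76  0.51  0.98  2.06 -0.55  0.86 -0.33] F [-1.4 -0.5  0.9] M [-0.06  0.58  0.05] w 0.0496
shift [ 0.032 -0.02   0.264] tilt fix [0.0012 0.0004 0.    ]
```

```bash
python3 -m handwheel '[[40,0,0,0,0,0,0],[80,0,0,0,0,0,0],[80,0,0,0,0,0,0],[80,0,0,0,0,0,0],[80,0,0,0,0,0,0]]'
python3 -c "from h import *;show(.106)"
python3 -m handwheel '[[80,0.03,0,0,0.001,0,-0.055],[80,0,0,0,0,0,-0.055],[80,0,0,0,0,0,-0.055],[80,0,0,0,0,0,-0.055],[80,0,0,0,0,0,-0.055]]'
python3 -c "from h import *;show(.106)"
```

```text
time_s: 9.62
tool_pos: [0.4998, -0.0409, 0.106]
eef_rot: [0.002, 0.938, 0.346, 0.0]
contact_force: [0.3, 0.2, 0.2]
width: 0.0796
t 9.625 pos [ 0.4998 -0.0409  0.106 ] qp [-0.76  0.5   0.98  2.06 -0.55  0.86 -0.32] F [0.3 0.2 0.2] M [-0.05  0.14  0.02] w 0.0796
shift [ 0.031 -0.027 -0.002] tilt fix [0.0014 0.0005 0.    ]
time_s: 10.25
tool_pos: [0.5006, -0.0406, 0.106]
eef_rot: [0.001, 0.697, 0.717, -0.001]
contact_force: [-0.9, -0.3, 0.2]
width: 0.0802
t 10.25 pos [ 0.5006 -0.0406  0.106 ] qp [-0.59  0.42  0.73  2.05 -0.38  0.81  0.39] F [-0.9 -0.3  0.2] M [-0.02  0.09 -0.05] w 0.0802
shift [ 0.03  -0.018 -0.001] tilt fix [-0.0001  0.0009  0.    ]
```

```bash
python3 -m handwheel '[[80,0,0,0,0,0,-0.055],[80,0,0,0,0,0,-0.055],[80,0,0,0,0,0,-0.055],[80,0,0,0,0,0,-0.055],[80,0,0,0,0,0,-0.055]]'
python3 -m handwheel '[[80,0,0,0,0,0,-0.055],[80,0,0,0,0,0,-0.055],[80,0,0,0,0,0,-0.055],[80,0,0,0,0,0,-0.055],[80,0,0,0,0,0,-0.055]]'
python3 -m handwheel '[[80,0,0,0,0,0,-0.05],[80,0,0,0,0,0,-0.05],[80,0,0,0,0,0,0]]'
python3 - <<'E'
from h import *;show(.106)
from rig import arm
d=arm.get_image("scene");cv2.imwrite("pics/s4.png",cv2.resize(d["frame"][170:290,200:330,::-1],None,fx=4.5,fy=4.5,interpolation=cv2.INTER_CUBIC))
P,m=cap(d,(.5,-.04)); q=P[m]; z=q[:,2]; print(np.percentile(z,[5,50,90,97])); t=q[z>np.percentile(z,90)-.006]; print(cv2.minEnclosingCircle(t[:,:2].astype(np.float32)*1000))
E
```

```text
time_s: 10.88
tool_pos: [0.5006, -0.0413, 0.1063]
eef_rot: [0.001, 0.318, 0.948, -0.001]
contact_force: [0.5, -0.3, 0.9]
width: 0.0801
time_s: 11.5
tool_pos: [0.5006, -0.0422, 0.1066]
eef_rot: [0.0, -0.123, 0.992, -0.002]
contact_force: [0.8, -0.0, 0.3]
width: 0.0798
time_s: 11.88
tool_pos: [0.5006, -0.0429, 0.1067]
eef_rot: [0.0, -0.281, 0.96, -0.002]
contact_force: [-0.6, 0.5, -0.3]
width: 0.0801
t 11.875 pos [ 0.5006 -0.0429  0.1067] qp [-0.19  0.35  0.21  2.03 -0.1   0.78  2.22] F [-0.6  0.5 -0.3] M [ 0.07 -0.03  0.04] w 0.0801
shift [-0.041  0.1    0.023] tilt fix [-0.0013 -0.0001  0.    ]
[0.10793565 0.13219622 0.13596432 0.13636821]
((501.37042236328125, -40.19618225097656), 24.266183853149414)
```

View pics/s4.png

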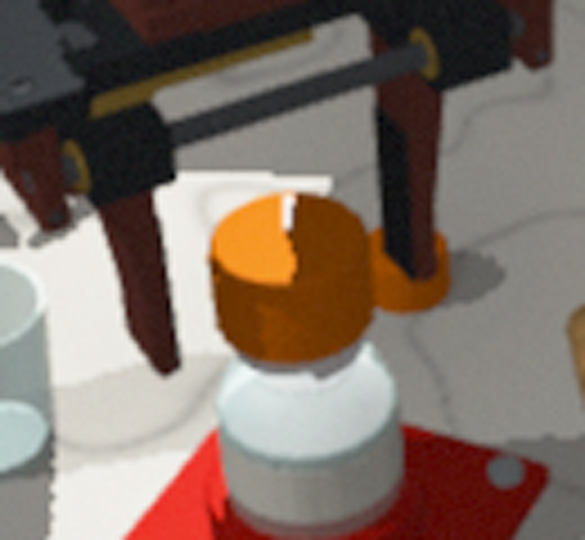

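The cap is still level, and lower on the neck. Its top is down 7.3 mm since the drop, as expected, and the stripe has gone round to the back at (290,212). Recentring and regripping.

```bash
python3 -m handwheel '[[80,-0.04,0.1,0.02,-0.0013,0,0],[80,0,0,0,0,0,0]]'
python3 -c "from h import *;show(.106)"
python3 -m handwheel '[[40,0,0,0,0,0,0],[40,0,0,0,0,0,0],[40,0,0,0,0,0,0],[40,0,0,0,0,0,0],[40,0,0,0,0,0,0]]'
python3 -c "from h import *;show(.0985)"
```

```text
time_s: 12.18
tool_pos: [0.4999, -0.0395, 0.106]
eef_rot: [-0.0, -0.278, 0.961, 0.0]
contact_force: [-0.3, -0.7, 0.2]
width: 0.0797
t 12.175 pos [ 0.4999 -0.0395  0.106 ] qp [-0.19  0.35  0.21  2.03 -0.1   0.78  2.22] F [-0.3 -0.7  0.2] M [0.05 0.   0.06] w 0.0797
shift [-0.    -0.007 -0.   ] tilt fix [ 0.0001 -0.0002  0.    ]
time_s: 12.8
tool_pos: [0.4999, -0.0393, 0.1059]
eef_rot: [-0.0, -0.277, 0.961, 0.0]
contact_force: [0.4, 1.0, -1.0]
width: 0.0494
t 12.8 pos [ 0.4999 -0.0393  0.1059] qp [-0.19  0.35  0.21  2.03 -0.1   0.78  2.21] F [ 0.4  1.  -1. ] M [0.08 0.04 0.  ] w 0.0494
shift [ 0.003 -0.012  0.248] tilt fix [ 0.0001 -0.0002  0.    ]
```

```bash
python3 -m handwheel '[[40,0,0,0.012,0,0,0.05],[40,0,0,0.0125,0,0,0.05],[40,0,0,0.0125,0,0,0.05],[40,0,0,0.0125,0,0,0.05],[40,0,0,0.0125,0,0,0.05]]'
python3 -c "from h import *;show(.0985)"
python3 -m handwheel '[[40,0,0,0.0125,0,0,0.05],[40,0,0,0.0125,0,0,0.05],[40,0,0,0.0125,0,0,0.05],[40,0,0,0.0125,0,0,0.05],[40,0,0,0.0125,0,0,0.05]]'
python3 -c "from h import *;show(.0985)"
```

```text
time_s: 13.42
tool_pos: [0.4998, -0.0396, 0.1041]
eef_rot: [-0.0, 0.124, 0.992, 0.0]
contact_force: [-0.1, -0.7, 0.8]
width: 0.0498
t 13.425 pos [ 0.4998 -0.0396  0.1041] qp [-0.34  0.36  0.4   2.04 -0.2   0.78  1.5 ] F [-0.1 -0.7  0.8] M [ 0.02 -0.01 -0.05] w 0.0498
shift [-0.009 -0.     0.185] tilt fix [-0.     -0.0003  0.    ]
time_s: 14.05
tool_pos: [0.4996, -0.0395, 0.1021]
eef_rot: [-0.001, 0.506, 0.863, 0.0]
contact_force: [0.6, 0.1, -1.0]
width: 0.0496
t 14.05 pos [ 0.4996 -0.0395  0.1021] qp [-0.49  0.39  0.6   2.05 -0.31  0.79  0.8 ] F [ 0.6  0.1 -1. ] M [-0.05  0.05 -0.02] w 0.0496
shift [-0.013  0.008  0.121] tilt fix [-0.0002 -0.0003  0.    ]
```

```bash
python3 -m handwheel '[[40,-0.01,0,0.0125,0,0,0.05],[40,0,0,0.0125,0,0,0.05],[40,0,0,0.0125,0,0,0.05],[40,0,0,0.0125,0,0,0.05],[40,0,0,0.0125,0,0,0.05]]'
python3 -c "from h import *;show(.0985)"
python3 -m handwheel '[[40,0,0,0.0125,0,0,0.05],[40,0,0,0.0125,0,0,0.05],[40,0,0,0.0125,0,0,0.05],[40,0,0,0.0125,0,0,0.05],[40,0,0,0,0,0,0]]'
python3 - <<'E'
from h import *;show(.0985)
from rig import arm
d=arm.get_image("scene");cv2.imwrite("pics/s5.png",cv2.resize(d["frame"][150:350,130:390,::-1],None,fx=3,fy=3,interpolation=cv2.INTER_CUBIC))
P,m=cap(d,(.5,-.04)); q=P[m]; z=q[:,2]; print(np.percentile(z,[5,50,90,97])); t=q[z>np.percentile(z,90)-.006]; print(cv2.minEnclosingCircle(t[:,:2].astype(np.float32)*1000))
E
```

```text
time_s: 14.68
tool_pos: [0.4997, -0.0393, 0.1003]
eef_rot: [-0.001, 0.805, 0.593, 0.0]
contact_force: [-0.0, -0.8, -0.0]
width: 0.05
t 14.675 pos [ 0.4997 -0.0393  0.1003] qp [-0.64  0.45  0.81  2.06 -0.45  0.81  0.13] F [-0.  -0.8 -0. ] M [-0.02  0.08  0.03] w 0.05
shift [-0.008  0.013  0.059] tilt fix [-0.0003 -0.0003  0.    ]
time_s: 15.3
tool_pos: [0.4997, -0.0387, 0.0986]
eef_rot: [-0.001, 0.952, 0.306, -0.0]
contact_force: [-0.9, -0.3, -0.6]
width: 0.0496
t 15.3 pos [ 0.4997 -0.0387  0.0986] qp [-0.75  0.52  0.98  2.06 -0.58  0.86 -0.38] F [-0.9 -0.3 -0.6] M [-0.09  0.16 -0.  ] w 0.0496
shift [-0.012  0.031  0.004] tilt fix [-0.0004  0.      0.    ]
[0.10108964 0.12597845 0.12859186 0.12912602]
((500.7931823730469, -40.04962921142578), 25.217544555664062)
```

View pics/s5.png

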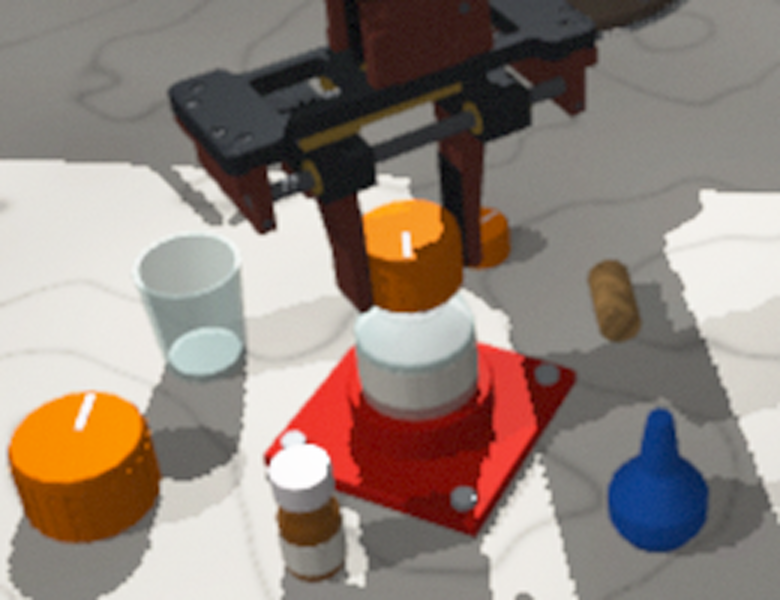

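The cap is level on the neck and gripped, its top at (412,230), down 14.5 mm since the drop. The cork, beaker, vial and bulb haven't moved. Handing in.

```bash
python3 -c "
from rig import arm;print(arm.close_job())"
```

```text
the job is handed in; nothing more can be done
None
```

The job is handed in: the cap was started one full turn on the thread and I finished still gripping it. The simulator gave no verdict.

- **Backward turn:** I gripped the cap on the bottle and turned it backward about 1.1 rad. The support under it (about 7.5 N) vanished. Lowering it, the tool came down about 4.8 mm from its highest point until the thread took the load again, close to the 5 mm drop expected.
- **Forward turn:** I turned it about 361° clockwise in two grips, with one regrasp halfway. It went down easily, with almost no resistance.
- **Last checks:** The scene camera put the cap's top 14.5 mm below its post-drop height, against 15 mm expected. It was centred to about 1 mm and looked level. The fingers were closed on it at 49.6 mm, and the outside force was about 1 N. The cork, beaker, vial and bulb looked unmoved, and the clock was at about 15 s of the 72 s allowed.
- **Not confirmed directly:** I inferred the 11.5 mm thread end from the loss of support, not from a camera height measurement. The grip force isn't shown in the state, so I relied on the fixed grip setting and the finger opening. No check disagreed.

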